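# Lift the tea infuser out of the pot and hold it over the large mug to drain

### The job

The tea has brewed: swing the teapot's hinged lid fully back until it rests on its stop, gently and guided all the way so that it is neither thrown open nor dropped. Then lift out the infuser basket (its bow is there to hold it by) and carry it upright across to the larger of the two mugs, without disturbing anything else on the table. Finish while still holding it there, still and upright, centred over the mug with its bottom a finger's breadth above the rim and touching nothing, so that it can drain.

Things in the scene. Friction and masses are not known exactly. Their poses are not given: they have to be found in the camera images.
- teapot: Stainless teapot on a round cork mat (150 mm wide), full and heavy: it stands fast. Origin: middle of the underside; z up. Round body 132 mm wide; level rim 112 mm up, opening 70 mm wide in a 92 mm collar. Its +x points to the spout (tip 115 mm out, 110 mm high), -x to the black handle (out to 120 mm, up to 98 mm high) and the lid's hinge.
- teapot_lid (a joint): Angle of the teapot's domed lid (rad): 0 shut, growing as its spout-side edge rises and it swings towards the handle; 1.75 is on its stop, where its edge stands 207 mm above the table. The hinge is loose: let go below 1.17 it falls shut, above that it falls back onto the stop and stays. Lid 92 mm wide, 30 mm high without knob, 80 g; it covers the infuser's bow.
- lid_knob (a point): Centre of the lid's black ball knob, 20 mm across, on an 8 mm stem amid the lid's top, 47 mm above the lid's lower edge; 7 mm free between ball and dome. Its frame turns with the lid: z the lid's outward normal, x from the hinge to the spout-side edge, y along the hinge.
- lid_hinge (a point): Middle of the lid's hinge axis, at the height of the pot's rim, 50 mm from the pot's middle on the handle side. The axis lies along the pot's y. In the lid's frame the knob's centre is 50 mm in x and 47 mm in z from here.
- infuser: Tea infuser: perforated steel basket 66 mm deep, 62 mm wide above, 54 mm below, about 90 g. Origin: middle of its underside; z up. A flange 79 mm wide, 2.5 mm thick, underside 66 mm up, hangs on the pot's rim at the start; 4 mm to spare all round, comes out straight up. A bow with a black sleeve stands over it along the infuser's x.
- infuser_sleeve (a point): Centre of the black round sleeve on the infuser's bow: 10 mm thick, 36 mm long along the infuser's x, level, 85 mm above the infuser's underside (centre 19 mm above the pot's rim at the start, 16.5 mm above the flange's top face). Pinch it across, along the infuser's y.
- mug_large: The larger blue enamel mug: 90 mm wide, 85 mm high, wall 3 mm, 260 g. Origin: middle of the underside. Handle on its +y side, out to 77 mm from the middle.
- mug_large_rim (a point): Middle of the larger mug's mouth, level with the rim (85 mm above its underside). z up.
- mug_small: The smaller blue enamel mug: 70 mm wide, 62 mm high. Origin: middle of the underside. Handle on its +y side, out to 67 mm.
- rack: Wooden crispbread rack with five upright slices in its slots, standing between the teapot and the mugs: 250 mm long (its x), 85 mm wide, 122 mm high to the top of the bread. Origin: middle of the underside. Loose, 550 g.
- butter_dish: White ceramic butter dish with its lid on: 165 mm (x) by 100 mm (y), 85 mm high with its knob. Origin: middle of the underside. Loose, 650 g.
- egg_cup: Stainless steel egg cup, 47 mm wide, 56 mm high. Origin: middle of the underside. Loose, 80 g.
Mind the look-alikes: they are no part of the job. What is shaped like the mug_large but red is not meant.

How it is judged:
On the way, in this order (a step that is already met when the one before it is completed fails the run):
1. the lid is fully back on its stop, the infuser still hanging in the pot (value of joint teapot_lid above 1.68 rad and z of infuser in the frame of teapot below 0.06 m), for 0.2 s.
2. the infuser hangs from the fingers, clear above the pot's rim (z of infuser in the frame of teapot above 0.114 m and contact force between infuser and the fingers above 0.5 N), for 0.1 s.
At the end, for the whole second after the job is handed in: The infuser hangs in the fingers over the larger mug: underside within 14 mm of the mouth's middle and 4 to 35 mm above the rim, tilt under 0.2 rad, slower than 20 mm/s, touching neither mug nor rack; hand off the mug, mug upright; lid still on its stop (above 1.68 rad) (horizontal distance between infuser and mug_large_rim below 0.014 m and z of infuser in the frame of mug_large_rim between 0.004 and 0.035 m and angle between infuser's own z axis and vertical below 0.2 rad and linear speed of infuser below 0.02 m/s and contact force between infuser and the fingers above 0.5 N and contact force between each of infuser, the arm and mug_large below 0.05 N and contact force between infuser and rack below 0.05 N and value of joint teapot_lid above 1.68 rad and angle between mug_large's own z axis and vertical below 0.05 rad); the arm keeps its last pose, push and grip.
It fails at once if the lid is thrown open or let fall (faster than 4 rad/s anywhere short of its stop) ((value of joint teapot_lid below 1.66 rad and velocity of joint teapot_lid above 4 rad/s) or velocity of joint teapot_lid below -4 rad/s).
It fails at once if the infuser is tipped more than 0.6 rad (angle between infuser's own z axis and vertical above 0.6 rad).
It fails at once if a mug, the crispbread rack, the butter dish or the egg cup is pushed more than 15 mm (distance of any of mug_large, mug_small, rack, butter_dish, egg_cup from where it was at the start of the episode above 0.015 m).
It also fails if it takes over 72 s, if anything falls off the work surface, if the arm or the gripper's body presses on something with over 40 N, if the wrist force passes 120 N, or if a joint passes its speed limit or range.

### The arm

A 6-joint arm with a two-finger parallel gripper is mounted at the origin on the work surface. World frame = base frame: x ahead of the robot, y to its left, z up, the work surface at z = 0. Lengths are in m, angles in rad, forces in N, time in s.
With the tool pointing down it reaches from about 0.325 to 0.875 m from the base axis. Payload 4.4 kg.
Tool frame: the origin (TCP) lies midway between the tips of the shut fingers; the grasp point (between the pads) lies 19 mm behind it; z points along the fingers, y is the line along which they close (so a half turn about z gives the same grasp; the last joint's range is limited). The gripper opens to 85 mm and grips with 20 to 120 N. Pads are 22 mm wide; open, the fingers measure 114 mm over their backs; the gripper's body (76 mm by 85 mm) begins 54 mm behind the grasp point. The pads swing forward as they close: fully open they stand 13 mm farther back than shut.
Start: joints at [1.058, 0.207, 1.542, -0, 1.393, -0.15], TCP at [0.204, 0.538, 0.231] pointing down, gripper open.
Joint ranges: [-2.73, 2.73], [-0.86, 2.22], [0.23, 2.46], [-1.11, 4.25], [0.08, 2.63], [-2.82, 2.82]. Speed limits (rad/s): [2.79, 2.79, 3.14, 3.14, 3.14, 3.14].

### API

Orientations are given as a unit quaternion [w, x, y, z].
In Python, from bench import arm gives the robot as it stands.
- The arm moves only by the tool step_arm, never from a script. Its argument "targets" is one flat list of numbers, 7 for each row, row after row: the shift along the tool's x, y, z scaled (see below), then the turn, a rotation vector about the tool's x, y, z scaled (see below), then the finger opening in mm, from 0 to 85.4. In form: [x, y, z, rx, ry, rz, hand, x, y, z, rx, ry, rz, hand, ...]. A call has 1 to 8 rows; each row shifts and turns the commanded pose from where the row before left it, along the tool's axes as they then stand; what a row does not reach is not made up. The controller multiplies each number of a shift by 75 cm and each number of a turn by 90 degrees. A row lasts 1/10 s, in which the tool goes at most 50 mm and 8.59 degrees, less where a joint would pass 70% of its speed; a pose out of reach is approached as far as the arm can. A call with a number of a shift or a turn outside -1 to 1 is refused whole. A call with a gripper value outside its range is refused whole. The fingers move at their own pace and stop on an object; "squeeze" is the grip in N (left out, the last holds). Time passes only in rows, so rows that do not move let the fingers close. It gives the time, the measured TCP pose, the force, the opening and the grip force at its end, in the units of the state.
- arm.state(): the state, without advancing time (a new reading comes with each control period).
- arm.camera(name): name is "scene" or "top" or "wrist"; returns a dict with "frame" (384x512x3 uint8, blue, green, red), "fx", "fy", "cx", "cy" (pixels), "k1" (the pictures are not rectified: a ray, as slopes to the right and down, at radius r is drawn at 1 + k1 r^2 times it, then the intrinsics apply), "R" (3x3) and "t" (3): a world point X has camera coordinates R X + t. Camera axes: x right, y down, z forward; pixel columns grow to the right and rows downward; lengths in m; the calibration is good to about 2 mm. A picture is of the moment at which its call begins. There is no depth.
- arm.job_done(): hands the job in; it is judged then, once.
The state is a dict: "t": time; "joints": joint angles; "dq": joint speeds; "tau": joint torques, N m; "position": TCP position; "ee_rot": TCP orientation; "wrist_force": force on the tool from outside, world axes, zero at the start; "wrist_torque": the same for the moment, N m; "finger_gap": opening from 0.0 (shut) to 1.0 (fully open); "grip_force": force on a finger pad.
Only numpy, scipy, OpenCV 4.12 (cv2) and the standard library are available. Lean on these libraries where they do the work, as an engineer would, in place of code of your own. Each camera call takes 0.05 s, during which the arm holds its last target. There are 200 camera calls.

## Working session

There is one attempt and no reset: what is moved stays moved. The work goes in short steps, Python scripts to look and compute and a tool call to move; the robot and the scene stay as the last step left them, time stands still between calls to the robot, and variables do not carry over. Pictures are saved under pics/ and viewed, at most 10 in all, crops included, and the job is handed in when it is done.

Besides the shell and the picture viewer there is one more tool, called as name(argument=value, ...), one argument or row to a line, values as JSON. step_arm: Moves the arm, as the interface text tells. Its arguments: {"type":"object","properties":{"targets":{"type":"array"},"squeeze":{"type":"number"}},"required":["targets"]}

```bash
mkdir -p pics; ls; cat > h.py <<'E'
import numpy as np, cv2, pickle
from bench import arm
from scipy.spatial.transform import Rotation as Ro
def snap(n,f):
    c=arm.camera(n); pickle.dump(c,open(f'pics/{f}.pkl','wb')); cv2.imwrite(f'pics/{f}.png',c['frame']); return c
def load(f): return pickle.load(open(f'pics/{f}.pkl','rb'))
def ray(c,u,v):
    K=np.array([[c['fx'],0,c['cx']],[0,c['fy'],c['cy']],[0,0,1.]])
    p=cv2.undistortPoints(np.array([[[u,v]]],float),K,np.array([c['k1'],0,0,0,0.]))[0,0]
    R=np.array(c['R']);t=np.array(c['t']); return -R.T@t, R.T@np.array([p[0],p[1],1])
def atz(c,u,v,z):
    o,d=ray(c,u,v); return o+d*(z-o[2])/d[2]
def proj(c,X):
    x=np.array(c['R'])@X+np.array(c['t']); s=x[:2]/x[2]; s=s*(1+c['k1']*(s@s))
    return np.array([s[0]*c['fx']+c['cx'],s[1]*c['fy']+c['cy']])
def tri(*obs):
    A=np.zeros((3,3));b=np.zeros(3)
    for c,u,v in obs:
        o,d=ray(c,u,v); d=d/np.linalg.norm(d); M=np.eye(3)-np.outer(d,d); A+=M;b+=M@o
    return np.linalg.solve(A,b)
E
python3 - <<'E'
from h import *
a=snap('scene','s0');b=snap('top','t0')
print(arm.state())
for n,c in(('s',a),('t',b)): print(n,c['fx'],c['k1'],-np.array(c['R']).T@c['t'])
cv2.imwrite('pics/s0b.png',cv2.resize(a['frame'],(800,600)));cv2.imwrite('pics/t0b.png',cv2.resize(b['frame'],(800,600)))
E
```

```text
pics
{'t': 0.1, 'joints': array([ 1.05750885e+00,  2.07350313e-01,  1.54284660e+00, -4.65274226e-06,
        1.39353000e+00, -1.50505954e-01]), 'dq': array([-1.35616706e-03, -7.54444947e-04, -4.55534933e-03, -2.21185282e-05,
       -1.61746662e-03, -9.07780572e-04]), 'tau': array([-4.07593152e-04, -3.84092009e+01, -2.92549789e+01, -2.85188498e-04,
        4.81723298e-03, -1.55902836e-05]), 'position': array([0.2037172 , 0.53694549, 0.23021624]), 'ee_rot': array([-3.45545005e-04,  1.80397182e-01,  9.83593268e-01, -1.00963642e-03]), 'wrist_force': array([0.72146628, 0.39516381, 0.53704727]), 'wrist_torque': array([ 0.01088727, -0.01527587,  0.07264887]), 'grip_force': 0.0, 'finger_gap': 0.9975914534510341}
s 353.4344877847006 -0.03918236856054506 [ 0.87611367 -0.44174749  0.72573482]
t 413.22492171692187 -0.10067222973036004 [ 0.55152003 -0.06225669  1.05409567]
```

View pics/s0b.png

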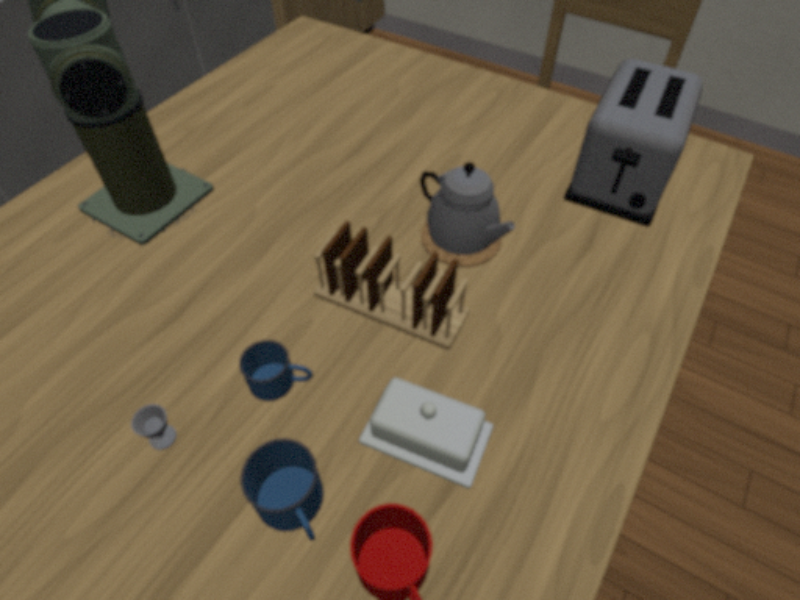

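View pics/t0b.png

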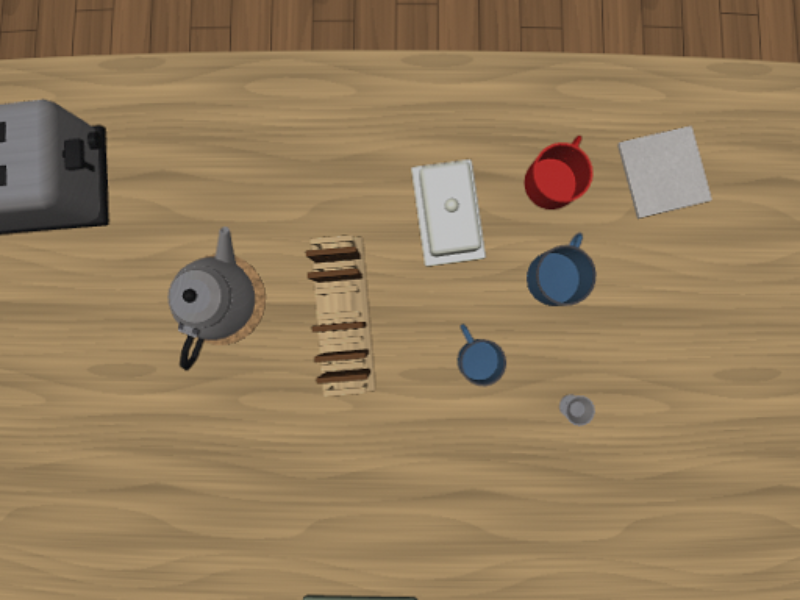

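The top picture, enlarged ×1.5625, shows the teapot with its knob at (190,295), spout tip (225,232) and handle end (185,365). The rack is at (342,315). Three mugs could be the one meant: blue with rim at about (562,275), smaller blue at (482,361), and red at (559,175). The blue one at (562,275) fits: it is blue and the wider of the two blue ones. I'll confirm it in an enlarged crop.

```bash
python3 - <<'E'
from h import *
t=load('t0')['frame'];s=load('s0')['frame']
def crop(im,u,v,w=100,h=75): return cv2.resize(im[v:v+h,u:u+w],(400,300),interpolation=cv2.INTER_CUBIC)
# origins: t pot(90,140) t mug(290,150) s pot(255,95) s mug(120,250), x4
cv2.imwrite('pics/c1.png',np.vstack([np.hstack([crop(t,90,140),crop(t,290,145,120,90)]),np.hstack([crop(s,255,95),crop(s,140,265)])]))
E
```

```text
(no output)
```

View pics/c1.png

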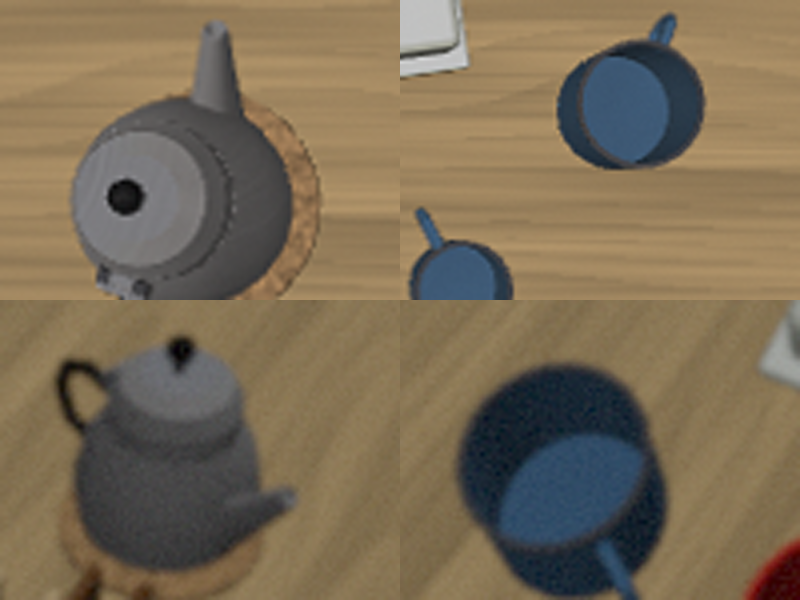

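The crop shows the pot knob at top (125,197), the spout tip at (215,28) and the hinge at (124,283). In the scene view the knob is at (181,351) and the spout tip at (291,495). The big blue mug (top right panel) has its rim circle centred at about (641,104) and about 126 wide. It is clearly larger than the small blue mug at (460,290), and red is excluded.

```bash
python3 - <<'E'
from h import *
t=load('t0');s=load('s0')
T=lambda x,y:(t,90+(x+.5)/4-.5,140+(y+.5)/4-.5)
S=lambda x,y:(s,255+(x+.5)/4-.5,95+(y+.5)/4-.5)
for n,a,b,z in(('knob',T(125,197),S(181,51),.163),('spout',T(215,28),S(291,195),.11)):
    print(n,tri(a,b),atz(*a,z),atz(*b,z))
print('hinge',atz(*T(124,283),.112))
print('cork L/R pixels',atz(*T(320,200),.004))
M=lambda x,y:(t,290+(x+.5)/3.333-.5,145+(y+.5)/3.333-.5)
print('mug top',atz(*M(641,104),.085),'edges',atz(*M(704,104),.085),atz(*M(579,104),.085),atz(*M(641,40),.085),atz(*M(641,168),.085),'handle',atz(*M(670,16),.06))
print('mug scene',atz(s,140+(153+.5)/4-.5,265+(155+.5)/4-.5,.085))
# rack, in 800x600 top coords
for p in((312,238),(362,236),(374,390),(323,395)): print('rack',atz(t,(p[0]+.5)/1.5625-.5,(p[1]+.5)/1.5625-.5,.02))
for p in((305,255),(370,375),(315,380)): print('bread',atz(t,(p[0]+.5)/1.5625-.5,(p[1]+.5)/1.5625-.5,.122))
E
```

```text
knob [0.58273676 0.23533466 0.1583792 ] [0.58287955 0.23401786 0.163     ] [0.58486453 0.22953816 0.163     ]
spout [0.6830301  0.19992906 0.11174111] [0.6832431  0.20039402 0.11      ] [0.6825086  0.20177487 0.11      ]
hinge [0.53495272 0.25071909 0.112     ]
cork L/R pixels [0.58751208 0.15945578 0.004     ]
mug top [ 0.62403595 -0.60722551  0.085     ] edges [ 0.62464725 -0.65640908  0.085     ] [ 0.62346784 -0.55970714  0.085     ] [ 0.67060874 -0.60805853  0.085     ] [ 0.57766389 -0.606683    0.085     ] handle [ 0.69212368 -0.64572115  0.06      ]
mug scene [ 0.62004913 -0.31098152  0.085     ]
rack [0.68213185 0.08162851 0.02      ]
rack [0.68577895 0.00084844 0.02      ]
rack [ 0.43882099 -0.02073633  0.02      ]
rack [0.42985619 0.06099429 0.02      ]
bread [0.64437251 0.07730499 0.122     ]
bread [ 0.4714988  -0.01887758  0.122     ]
bread [0.46338161 0.06063322 0.122     ]
```

```bash
python3 - <<'E'
from h import *
t=load('t0');s=load('s0')
M=lambda x,y:(t,290+(x-400+.5)/3.333-.5,145+(y+.5)/3.333-.5)
print('mug top',atz(*M(641,104),.085),'edges',atz(*M(704,104),.085),atz(*M(579,104),.085),atz(*M(641,40),.085),atz(*M(641,168),.085))
print('tri',tri(M(641,104),(s,178.0,303.5)))
c,u,v=M(641,104)
print('mug scene',atz(s,140+(153+.5)/4-.5,265+(155+.5)/4-.5,.085))
u,v=121-.1,188.9
print('knob',atz(t,121,188.9,.159), 'small rim',atz(*M(470,285),.062))
# rim circle fit check
for n,c in(('t',t),('s',s)):
  for C in((0.622,-0.3125),):
    P=np.array([proj(c,np.array([C[0]+.045*np.cos(a),C[1]+.045*np.sin(a),.085])) for a in np.linspace(0,6.28,200)])
    print(n,P.min(0),P.max(0))
E
```

```text
mug top [ 0.62083245 -0.31136936  0.085     ] edges [ 0.6212731  -0.35664506  0.085     ] [ 0.62041808 -0.26710634  0.085     ] [ 0.66632759 -0.31153244  0.085     ] [ 0.57552183 -0.31132471  0.085     ]
tri [ 0.62075116 -0.31118565  0.08581249]
mug scene [ 0.62004913 -0.31098152  0.085     ]
knob [0.58296741 0.23506499 0.159     ] small rim [ 0.49093511 -0.19343154  0.062     ]
t [343.52148815 156.37283738] [381.21323421 194.43160688]
s [153.81354984 282.01327008] [202.35458765 329.04476662]
```

```bash
cat >> h.py <<'E'
def rot(): q=arm.state()['ee_rot']; return Ro.from_quat([q[1],q[2],q[3],q[0]])
def go(pos,R=None):
    s=arm.state(); r=rot(); d=r.inv().apply(np.array(pos)-s['position'])
    print('shift units',np.round(d/.75,4),'mm',np.round(d*1e3,1),'axes x,y,z',np.round(r.as_matrix().T,3).tolist())
    if R is not None: print('turn units',np.round((r.inv()*R).as_rotvec()/(np.pi/2),4))
def down(yaw,tilt=0): # tool y at angle yaw+90, x = -(cos yaw, sin yaw), tilt>0 leans tool z toward +(cos yaw)
    c,s=np.cos(yaw),np.sin(yaw)
    return Ro.from_matrix(np.array([[-c,-s,0],[-s,c,0],[0,0,-1]]).T)*Ro.from_euler('y',-tilt)
E
python3 - <<'E'
from h import *
go([.583,.235,.27],down(np.radians(-19)))
E
```

```text
shift units [-0.6156 -0.197  -0.0528] mm [-461.7 -147.8  -39.6] axes x,y,z [[-0.935, 0.355, 0.0], [0.355, 0.935, -0.002], [-0.001, -0.002, -1.0]]
turn units [-0.0013 -0.0002 -0.0198]
```

step_arm(
  targets=[-0.03,-0.01,-0.006,0,0,0,85,-0.04,-0.013,-0.006,0,0,0,85,-0.05,-0.016,-0.006,0,0,0,85,-0.05,-0.016,-0.006,0,0,0,85,-0.05,-0.016,-0.006,0,0,0,85,-0.05,-0.016,-0.006,0,0,0,85,-0.05,-0.016,-0.006,0,0,0,85,-0.05,-0.016,-0.006,0,0,0,85],
)

```text
t: 0.9
position: [0.4326, 0.3543, 0.2669]
ee_rot: [-0.0, 0.18, 0.984, -0.0]
wrist_force: [0.6, 0.7, 0.5]
finger_gap: 0.995
grip_force: 0.0
```

step_arm(
  targets=[-0.05,-0.016,-0.005,0,0,-0.01,85,-0.05,-0.016,0,0,0,-0.01,85,-0.05,-0.016,0,0,0,0,85,-0.05,-0.016,0,0,0,0,85,-0.03,-0.01,0,0,0,0,85,-0.015,-0.004,0,0,0,0,85,0,0,0,0,0,0,85],
)

```text
t: 1.6
position: [0.5859, 0.2382, 0.2702]
ee_rot: [-0.001, 0.166, 0.986, -0.0]
wrist_force: [-1.2, 0.5, -0.6]
finger_gap: 0.997
grip_force: 0.0
```

```bash
python3 - <<'E'
from h import *
w=snap('wrist','w1'); print(-w['R'].T@w['t'],w['fx'])
cv2.imwrite('pics/w1b.png',cv2.resize(w['frame'],(800,600)))
print(proj(w,np.array([.583,.235,.159]))*1.5625)
go([.583,.235,.27],down(np.radians(-19)))
E
```

```text
[0.50722804 0.26602036 0.41246113] 310.68507527459417
[394.65266039 297.59835614]
shift units [ 0.0007 -0.0061  0.0005] mm [ 0.5 -4.6  0.4] axes x,y,z [[-0.945, 0.326, 0.002], [0.326, 0.945, -0.0], [-0.002, 0.0, -1.0]]
turn units [-0.0002 -0.0011 -0.0002]
```

View pics/w1b.png

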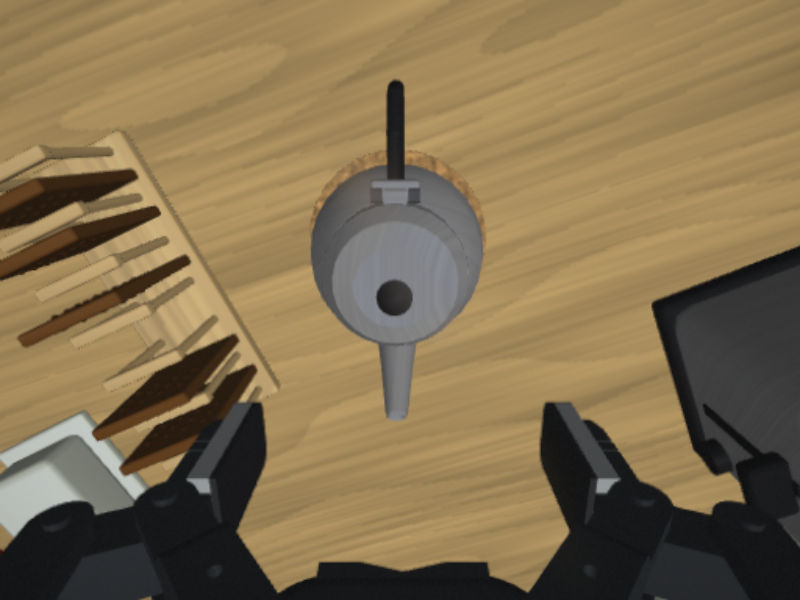

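The wrist view shows the knob at (394,297), which matches the predicted (394.7,297.6). Handle (396,90) and spout (397,415) are in line with the tool, so position and yaw hold. Next I descend over the knob.

step_arm(
  targets=[0.001,-0.003,0.02,0,0,0,50,0,-0.003,0.025,0,0,0,45,0,0,0.03,0,0,0,40,0,0,0.03,0,0,0,40,0,0,0.028,0,0,0,40,0,0,0.02,0,0,0,40,0,0,0.012,0,0,0,40,0,0,0,0,0,0,40],
  squeeze=25,
)

```text
t: 2.45
position: [0.5816, 0.2353, 0.1455]
ee_rot: [-0.002, 0.164, 0.986, -0.001]
wrist_force: [-0.8, -0.0, -0.7]
finger_gap: 0.468
grip_force: 0.0
```

```bash
python3 - <<'E'
from h import *
w=snap('wrist','w2')
cv2.imwrite('pics/w2b.png',cv2.resize(w['frame'][130:384],(800,397)))
go([.583,.235,.146],down(np.radians(-19)));print(arm.state()['finger_gap'],arm.state()['wrist_force'])
E
```

```text
shift units [-0.0005 -0.0004  0.0012] mm [-0.4 -0.3  0.9] axes x,y,z [[-0.946, 0.325, 0.001], [0.325, 0.946, -0.0], [-0.001, -0.0, -1.0]]
turn units [-0.0003 -0.0005  0.0006]
0.4651162286508384 [ 1.30978761  0.06989514 -0.55408954]
```

View pics/w2b.png

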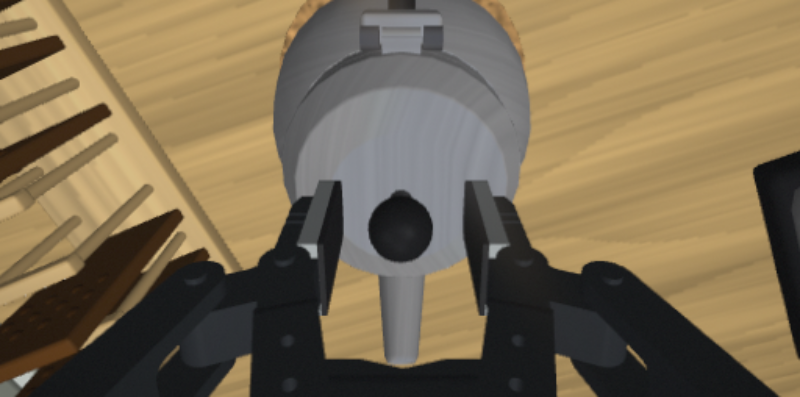

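The ball, at (400,229), sits midway between the pads (342 and 465). Now I close.

step_arm(
  targets=[0,0,0,0,0,0,0,0,0,0,0,0,0,0,0,0,0,0,0,0,0,0,0,0,0,0,0,0,0,0,0,0,0,0,0],
  squeeze=25,
)

```text
t: 3.0
position: [0.5837, 0.2339, 0.1488]
ee_rot: [0.001, 0.165, 0.986, -0.001]
wrist_force: [-2.6, -5.2, 4.5]
finger_gap: 0.21
grip_force: 24.4
```

```bash
cat > plan.py <<'E'
from h import *
# ball path about hinge; tool tilt tau ramps to 35 deg; offset of TCP in tool frame fixed: TCP = ball + k*toolz
yaw=np.radians(-19); px=np.array([np.cos(yaw),np.sin(yaw),0]); K=np.array([.583,.235,.159])
H=K-.05*px-np.array([0,0,.047])
def pose(a,tau,k):
    b=H+px*(.05*np.cos(a)-.047*np.sin(a))+np.array([0,0,.05*np.sin(a)+.047*np.cos(a)])
    R=down(yaw,tau); return b+R.apply([0,0,k]),R
if __name__=='__main__':
    s=arm.state(); print(s['position'],s['finger_gap'],s['grip_force'],s['wrist_force'])
    k=.0135; N=25; amax=1.79
    A=[0]+list(np.linspace(0,amax,N+1)[1:])
    P=[pose(a,min(a,1.75)/1.75*np.radians(35),k) for a in A]
    for i in range(N):
        p,R=P[i];q,S=P[i+1]; d=R.inv().apply(q-p)/.75; r=(R.inv()*S).as_rotvec()/(np.pi/2)
        print(i,round(A[i+1],3),np.round(d,4),np.round(r,4),np.round(q,3))
E
python3 plan.py
```

```text
[0.58367602 0.23394396 0.14883161] 0.20987536046701893 24.43995952606201 [-2.62733635 -5.21320799  4.45197542]
0 0.072 [ 0.0042 -0.     -0.0046] [ 0.     -0.0159  0.    ] [0.58  0.236 0.149]
1 0.143 [ 0.0044 -0.     -0.0044] [-0.     -0.0159 -0.    ] [0.577 0.237 0.152]
2 0.215 [ 0.0046  0.     -0.0042] [ 0.     -0.0159  0.    ] [0.573 0.238 0.155]
3 0.286 [ 0.0048  0.     -0.0039] [-0.     -0.0159  0.    ] [0.57  0.24  0.158]
4 0.358 [ 0.005   0.     -0.0037] [-0.     -0.0159 -0.    ] [0.566 0.241 0.16 ]
5 0.43 [ 0.0051  0.     -0.0034] [ 0.     -0.0159  0.    ] [0.562 0.242 0.162]
6 0.501 [ 0.0053 -0.     -0.0032] [-0.     -0.0159 -0.    ] [0.558 0.244 0.164]
7 0.573 [ 0.0054 -0.     -0.0029] [ 0.     -0.0159  0.    ] [0.554 0.245 0.165]
8 0.644 [ 0.0056  0.     -0.0026] [ 0.     -0.0159  0.    ] [0.55  0.246 0.166]
9 0.716 [ 0.0057 -0.     -0.0023] [ 0.     -0.0159 -0.    ] [0.545 0.248 0.167]
10 0.788 [ 0.0058  0.     -0.002 ] [ 0.     -0.0159  0.    ] [0.541 0.249 0.168]
11 0.859 [ 0.0059 -0.     -0.0017] [ 0.     -0.0159  0.    ] [0.537 0.251 0.168]
12 0.931 [ 0.0059  0.     -0
[... 301 characters left out ...]
217 [ 0.0061  0.     -0.0002] [ 0.     -0.0159  0.    ] [0.516 0.258 0.163]
17 1.289 [0.0061 0.     0.0001] [-0.     -0.0159  0.    ] [0.512 0.26  0.161]
18 1.36 [ 0.0061 -0.      0.0004] [ 0.     -0.0159  0.    ] [0.508 0.261 0.159]
19 1.432 [ 0.0061 -0.      0.0007] [ 0.     -0.0159  0.    ] [0.504 0.262 0.156]
20 1.504 [0.006 0.    0.001] [-0.     -0.0159  0.    ] [0.501 0.263 0.153]
21 1.575 [0.006  0.     0.0013] [ 0.     -0.0159  0.    ] [0.498 0.264 0.15 ]
22 1.647 [ 0.0059 -0.      0.0016] [-0.     -0.0159  0.    ] [0.495 0.265 0.147]
23 1.718 [0.0058 0.     0.0019] [ 0.     -0.0159 -0.    ] [0.492 0.266 0.143]
24 1.79 [0.006  0.     0.0022] [-0.    -0.007  0.   ] [0.489 0.267 0.14 ]
```

```bash
python3 - <<'E'
from h import *
w=snap('wrist','w3');s=snap('scene','s3')
a=cv2.resize(w['frame'][190:310,200:320],(400,400),interpolation=cv2.INTER_CUBIC);b=cv2.resize(s['frame'][70:150,260:340],(400,400),interpolation=cv2.INTER_CUBIC)
cv2.imwrite('pics/c3.png',np.hstack([a,b]));print(arm.state()['wrist_force'],arm.state()['position'])
E
```

```text
[-2.16905331 -5.3631299   4.43632846] [0.58369188 0.23393432 0.14884731]
```

View pics/c3.png

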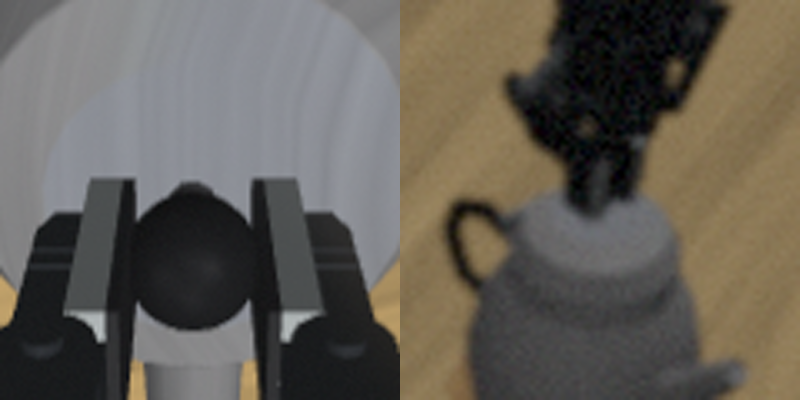

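The left panel shows the ball seated at (195,262) between both pads. The grasp is good, so I swing the lid.

step_arm(
  targets=[0.0042,0,-0.0046,0,-0.016,0,0,0.0044,0,-0.0044,0,-0.016,0,0,0.0046,0,-0.0042,0,-0.016,0,0,0.0048,0,-0.0039,0,-0.016,0,0,0.005,0,-0.0037,0,-0.016,0,0,0.0051,0,-0.0034,0,-0.016,0,0,0.0053,0,-0.0032,0,-0.016,0,0,0.0054,0,-0.0029,0,-0.016,0,0],
)

```text
t: 3.9
position: [0.5541, 0.2442, 0.1679]
ee_rot: [0.101, 0.164, 0.981, -0.017]
wrist_force: [-0.5, -5.4, -0.1]
finger_gap: 0.21
grip_force: 24.5
```

```bash
python3 - <<'E'
from plan import *
s=arm.state(); print(s['position'],s['finger_gap'],s['grip_force'],s['wrist_force'])
for a in (.5,.573,.65): print(pose(a,a/1.75*np.radians(35),.0115)[0])
go(*pose(.573,.573/1.75*np.radians(35),.0115))
E
```

```text
[0.55410149 0.24417215 0.16786385] 0.21002540502138164 24.527424573898315 [-0.46957361 -5.41816458 -0.09727172]
[0.55779539 0.24367864 0.16589237]
[0.55351635 0.24515204 0.16733011]
[0.54891156 0.24673759 0.16847   ]
shift units [0.0013 0.001  0.0005] mm [1.  0.7 0.3] axes x,y,z [[-0.926, 0.318, -0.203], [0.325, 0.946, -0.001], [0.192, -0.067, -0.979]]
turn units [-0.0007  0.0028  0.0002]
```

step_arm(
  targets=[0.0056,0,-0.0026,0,-0.016,0,0,0.0057,0,-0.0023,0,-0.016,0,0,0.0058,0,-0.002,0,-0.016,0,0,0.0059,0,-0.0017,0,-0.016,0,0,0.0059,0,-0.0014,0,-0.016,0,0,0.006,0,-0.0011,0,-0.016,0,0,0.006,0,-0.0008,0,-0.016,0,0,0.0061,0,-0.0005,0,-0.016,0,0],
)

```text
t: 4.7
position: [0.5196, 0.2561, 0.1669]
ee_rot: [0.198, 0.162, 0.966, -0.034]
wrist_force: [-2.0, -6.1, 2.1]
finger_gap: 0.206
grip_force: 24.9
```

```bash
python3 - <<'E'
from plan import *
s=arm.state(); print(s['position'],s['finger_gap'],s['grip_force'],s['wrist_force'],s['wrist_torque'])
go(*pose(1.146,1.146/1.75*np.radians(35),.0115))
E
```

```text
[0.51957316 0.25609413 0.16693089] 0.2064539967525582 24.89705801010132 [-1.9978382  -6.05946213  2.11650668] [-0.94381605  0.13087146 -0.33232382]
shift units [0.0014 0.0009 0.0003] mm [1.1 0.7 0.2] axes x,y,z [[-0.869, 0.299, -0.394], [0.326, 0.945, -0.001], [0.372, -0.129, -0.919]]
turn units [-0.0005  0.0029  0.0001]
```

step_arm(
  targets=[0.0061,0,-0.0002,0,-0.016,0,0,0.0061,0,0.0001,0,-0.016,0,0,0.0061,0,0.0004,0,-0.016,0,0,0.0061,0,0.0007,0,-0.016,0,0,0.006,0,0.001,0,-0.016,0,0,0.006,0,0.0013,0,-0.016,0,0,0.0059,0,0.0016,0,-0.016,0,0,0.0058,0,0.0019,0,-0.016,0,0],
)

```text
t: 5.5
position: [0.4912, 0.2659, 0.1456]
ee_rot: [0.293, 0.158, 0.942, -0.049]
wrist_force: [-5.0, -4.9, 5.2]
finger_gap: 0.21
grip_force: 26.1
```

```bash
python3 - <<'E'
from plan import *
s=arm.state(); print(s['position'],s['finger_gap'],s['grip_force'],s['wrist_force'],s['wrist_torque'])
go(*pose(1.718,1.718/1.75*np.radians(35),.0115))
go(*pose(1.75,1.75/1.75*np.radians(35),.0115))
E
```

```text
[0.49122273 0.26591557 0.14564821] 0.21039688103430765 26.064080893993378 [-5.02955896 -4.88338202  5.22980573] [-0.7145263   0.4164876  -0.64798521]
shift units [0.001  0.0009 0.0003] mm [0.7 0.6 0.2] axes x,y,z [[-0.778, 0.269, -0.568], [0.327, 0.945, -0.0], [0.537, -0.186, -0.823]]
turn units [-0.0005  0.003  -0.0006]
shift units [0.0036 0.0009 0.0012] mm [2.7 0.6 0.9] axes x,y,z [[-0.778, 0.269, -0.568], [0.327, 0.945, -0.0], [0.537, -0.186, -0.823]]
turn units [-0.0005 -0.0041 -0.0006]
```

step_arm(
  targets=[0.003,0,0.001,0,0,0,0,0.003,0,0.001,0,0,0,0,0.002,0,0.001,0,0,0,0,0,0,0,0,0,0,0],
)

```text
t: 5.9
position: [0.487, 0.2673, 0.1397]
ee_rot: [0.292, 0.158, 0.942, -0.049]
wrist_force: [-7.7, -3.9, 6.9]
finger_gap: 0.208
grip_force: 26.4
```

```bash
python3 - <<'E'
from plan import *
s=arm.state(); print(s['position'],s['finger_gap'],s['grip_force'],s['wrist_force'],s['wrist_torque'])
go(*pose(1.75,1.75/1.75*np.radians(35),.0115))
c=snap('scene','s4');print(proj(c,np.array(s['position'])))
cv2.imwrite('pics/s4b.png',cv2.resize(c['frame'][40:190,200:400],(800,600),interpolation=cv2.INTER_CUBIC))
E
```

```text
[0.48704005 0.26730518 0.13970328] 0.208082426775549 26.353765726089478 [-7.72408047 -3.89794405  6.89627243] [-0.43527608  0.55498412 -0.52818014]
shift units [-0.0057  0.0009 -0.002 ] mm [-4.3  0.7 -1.5] axes x,y,z [[-0.779, 0.269, -0.566], [0.326, 0.945, -0.0], [0.535, -0.185, -0.824]]
turn units [-0.0005 -0.0057 -0.0003]
[273.60092764  94.97882761]
```

View pics/s4b.png

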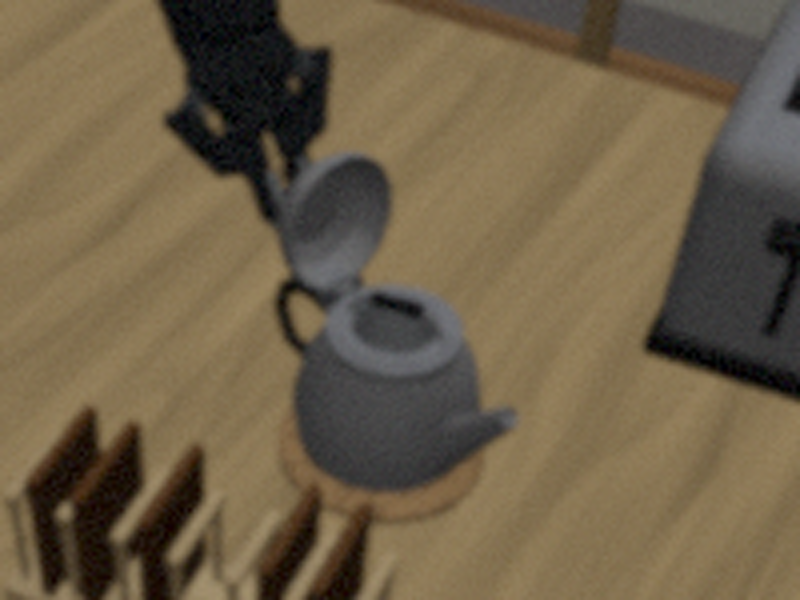

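The lid is fully back, leaning behind its hinge. The infuser's black sleeve is visible in the opening from (372,297) to (422,312). Next I release and back off along the tool axis.

step_arm(
  targets=[0,0,0,0,0,0,22,0,0,0,0,0,0,35,0,0,0,0,0,0,45,0,0,0,0,0,0,45,0,0,-0.01,0,0,0,45,0,0,-0.025,0,0,0,45,0,0,-0.04,0,0,0,45,0,0,-0.05,0,0,0,45],
)

```text
t: 6.75
position: [0.4376, 0.2842, 0.2165]
ee_rot: [0.292, 0.158, 0.942, -0.05]
wrist_force: [0.4, 0.4, 0.0]
finger_gap: 0.527
grip_force: 0.0
```

step_arm(
  targets=[0,0,-0.05,0,0.02,0,45,0,0,-0.04,0,0.04,0,45,0,0,-0.02,0,0.06,0,45,0,0,0,0,0.06,0,45,0,0,0,0,0.06,0,45,0,0,0,0,0.06,0,45,0,0,0,0,0.06,0,45,0,0,0,0,0.03,0,45],
)

```text
t: 7.55
position: [0.3973, 0.2993, 0.2868]
ee_rot: [-0.005, 0.165, 0.986, 0.002]
wrist_force: [0.0, -0.5, -0.4]
finger_gap: 0.528
grip_force: 0.0
```

```bash
python3 - <<'E'
from h import *
s=arm.state(); print(s['position'],s['wrist_force'])
go([.583,.235,.30],down(np.radians(-19)))
c=snap('top','t5');sc=snap('scene','s5');
for n,k in(('t',c),('s',sc)): print(n,proj(k,np.array([.583,.235,.131])))
cv2.imwrite('pics/t5b.png',np.hstack([cv2.resize(c['frame'][150:230,80:180],(400,320),interpolation=cv2.INTER_CUBIC),cv2.resize(sc['frame'][70:150,250:350],(400,320),interpolation=cv2.INTER_CUBIC)]))
E
```

```text
[0.39729264 0.29926264 0.28683284] [ 0.01118379 -0.47899703 -0.36191081]
shift units [-2.618e-01 -2.000e-04 -2.040e-02] mm [-1.964e+02 -1.000e-01 -1.530e+01] axes x,y,z [[-0.945, 0.326, 0.011], [0.326, 0.945, 0.001], [-0.01, 0.005, -1.0]]
turn units [ 0.0009 -0.007  -0.0004]
t [125.02538202 189.35024912]
s [299.0745308  115.94973011]
```

View pics/t5b.png

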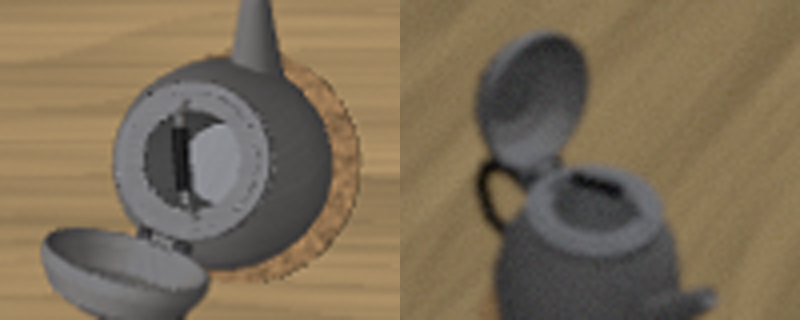

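The top panel shows the sleeve from about (179,113) to (187,200), centre (183,156). In the scene panel it runs from (572,178) to (621,193). The lid stays back. The centre matches the prediction, but the sleeve seems turned relative to the pot's axis, so I compute its yaw.

```bash
python3 - <<'E'
from h import *
c=load('t5');s=load('s5');s4=load('s4')
T=lambda x,y:atz(c,80+(x+.5)/4-.5,150+(y+.5)/4-.5,.131)
S=lambda x,y:atz(s,250+(x-400+.5)/4-.5,70+(y+.5)/4-.5,.131)
S4=lambda x,y:atz(s4,200+(x+.5)/4-.5,40+(y+.5)/4-.5,.131)
def pr(n,a,b):
    d=b-a; print(n,(a+b)/2,np.linalg.norm(d),np.degrees(np.arctan2(d[1],d[0])))
pr('t',T(187,200),T(179,113)); pr('s',S(572,178),S(621,193)); pr('s4',S4(372,297),S4(422,312))
# image-code: dark pixels in the opening
for n,k,z in(('t',c,.131),('s',s,.131)):
    u,v=proj(k,np.array([.583,.235,z])); g=k['frame'].max(2).astype(int); 
    r=14; sub=g[int(v)-r:int(v)+r+1,int(u)-r:int(u)+r+1]; 
    for th in(30,40,50):
        y,x=np.nonzero(sub<th)
        if len(x)<8: continue
        P=np.array([atz(k,int(u)-r+a,int(v)-r+b,z)[:2] for a,b in zip(x,y)]); m=P.mean(0); w,V=np.linalg.eigh(np.cov((P-m).T)); a=V[:,1]; print(n,th,len(x),m,np.sqrt(w*12),np.degrees(np.arctan(a[1]/a[0])))
E
```

```text
t [0.58439338 0.23423828 0.131     ] 0.04959032456656189 6.423448758948584
s [0.58228798 0.2343671  0.131     ] 0.034321468859518194 5.742174330365858
s4 [0.58209255 0.23543751 0.131     ] 0.03493255617519134 6.19656420105527
t 30 23 [0.5840984  0.23447899] [0.00846726 0.03958715] 1.5047750926271575
t 40 50 [0.58361361 0.23544585] [0.00830397 0.03596602] 3.9680821518563705
t 50 59 [0.58444891 0.23532685] [0.01310577 0.03681535] -0.459843428960123
s 30 16 [0.58117215 0.23453028] [0.00699934 0.02835881] 1.6340022512303178
s 40 27 [0.58142769 0.23379873] [0.0087596  0.03413981] 6.929565254534023
s 50 37 [0.58273833 0.23397651] [0.01218248 0.03269114] 5.752049244453172
```

step_arm(
  targets=[-0.02,0,-0.01,0,0,0,40,-0.04,0,-0.01,0,0,0,40,-0.05,0,0,0,-0.007,0,40,-0.05,0,0,0,0,0,40,-0.05,0,0,0,0,0,40,-0.035,0,0,0,0,0,40,-0.017,0,0,0,0,0,40,0,0,0,0,0,-0.04,40],
)

```text
t: 8.45
position: [0.5836, 0.2348, 0.3003]
ee_rot: [0.001, 0.134, 0.991, -0.0]
wrist_force: [0.0, 0.7, 0.7]
finger_gap: 0.468
grip_force: 0.0
```

```bash
python3 - <<'E'
from h import *
go([.583,.2348,.30],down(np.radians(5.5)))
E
```

```text
shift units [ 0.0008 -0.0002  0.0004] mm [ 0.6 -0.1  0.3] axes x,y,z [[-0.964, 0.265, -0.002], [0.265, 0.964, -0.0], [0.002, -0.001, -1.0]]
turn units [-0.0006  0.0014 -0.2317]
```

step_arm(
  targets=[0,0,0.01,0,0,-0.06,40,0,0,0.01,0,0,-0.06,40,0,0,0.01,0,0,-0.06,40,0,0,0.01,0,0,-0.052,40,0,0,0.01,0,0,0,40,0,0,0,0,0,0,40],
)

```text
t: 9.05
position: [0.5812, 0.2356, 0.2617]
ee_rot: [-0.0, -0.048, 0.999, -0.001]
wrist_force: [-0.1, -1.0, -1.2]
finger_gap: 0.475
grip_force: 0.0
```

```bash
python3 - <<'E'
from h import *
w=snap('wrist','w6'); u,v=proj(w,np.array([.583,.2348,.131])); print(u,v)
u0,v0=int(u)-50,int(v)-37
cv2.imwrite('pics/w6b.png',cv2.resize(w['frame'][v0:v0+75,u0:u0+100],(800,600),interpolation=cv2.INTER_CUBIC)); print(u0,v0,(u-u0)*8,(v-v0)*8)
go([.583,.2348,.118],down(np.radians(5.5)))
E
```

```text
256.22141654598374 187.34594130065454
206 150 401.77133236786995 298.76753040523636
shift units [-0.0017 -0.0011  0.1926] mm [ -1.3  -0.9 144.4] axes x,y,z [[-0.995, -0.095, -0.0], [-0.095, 0.995, -0.001], [0.0, -0.001, -1.0]]
turn units [-0.0006  0.0002 -0.0005]
```

View pics/w6b.png

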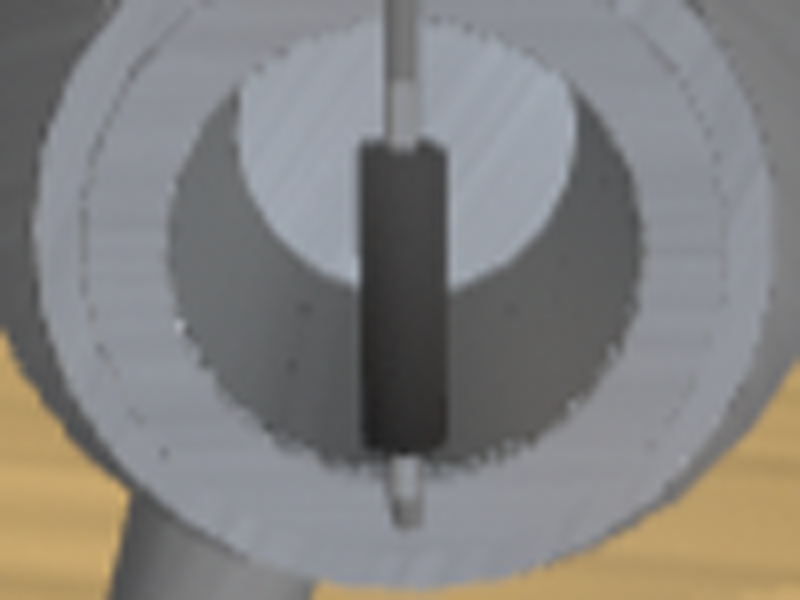

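The close crop shows the sleeve upright in the image, from (403,145) to (404,450), with centre (404,298) against a predicted (402,299). Position and yaw hold, so I descend and grip.

step_arm(
  targets=[-0.0015,-0.001,0.02,0,0,0,40,0,0,0.03,0,0,0,40,0,0,0.035,0,0,0,40,0,0,0.035,0,0,0,36,0,0,0.03,0,0,0,36,0,0,0.02,0,0,0,36,0,0,0.015,0,0,0,36,0,0,0.007,0,0,0,36],
)

```text
t: 9.9
position: [0.5833, 0.2346, 0.1177]
ee_rot: [0.0, -0.048, 0.999, -0.0]
wrist_force: [-0.8, 0.4, -0.3]
finger_gap: 0.423
grip_force: 0.0
```

step_arm(
  targets=[0,0,0,0,0,0,36,0,0,0,0,0,0,20,0,0,0,0,0,0,0,0,0,0,0,0,0,0,0,0,0,0,0,0,0,0,0,0,0,0,0,0,0,0,0,0,0,0,0],
  squeeze=40,
)

```text
t: 10.6
position: [0.5847, 0.235, 0.1203]
ee_rot: [0.002, -0.048, 0.999, -0.0]
wrist_force: [0.4, -0.4, 5.8]
finger_gap: 0.099
grip_force: 39.4
```

step_arm(
  targets=[0,0,-0.01,0,0,0,0,0,0,-0.013,0,0,0,0,0,0,-0.016,0,0,0,0,0,0,-0.018,0,0,0,0,0,0,-0.018,0,0,0,0,0,0,-0.018,0,0,0,0,0,0,-0.018,0,0,0,0,0,0,-0.018,0,0,0,0],
)

```text
t: 11.4
position: [0.5836, 0.2348, 0.217]
ee_rot: [0.001, -0.048, 0.999, -0.0]
wrist_force: [-0.4, 0.6, -1.1]
finger_gap: 0.098
grip_force: 39.1
```

step_arm(
  targets=[0,0,-0.02,0,0,0,0,0,0,-0.025,0,0,0,0,0,0,-0.03,0,0,0,0,0,0,-0.025,0,0,0,0,0,0,-0.015,0,0,0,0,0,0,0,0,0,0,0,0,0,0,0,0,0,0],
)

```text
t: 12.1
position: [0.5831, 0.2347, 0.3014]
ee_rot: [0.0, -0.048, 0.999, -0.0]
wrist_force: [-0.5, -0.2, -1.7]
finger_gap: 0.095
grip_force: 39.1
```

```bash
python3 - <<'E'
from h import *
s=arm.state();print(s['position'],s['grip_force'],s['wrist_force'],s['wrist_torque'])
go([.6205,-.311,.30],down(np.radians(5.5)))
c=snap('scene','s7');cv2.imwrite('pics/s7b.png',cv2.resize(c['frame'][20:200,180:420],(800,600),interpolation=cv2.INTER_CUBIC))
E
```

```text
[0.58313621 0.23472656 0.3014131 ] 39.06414806842804 [-0.46142544 -0.19869651 -1.74952259] [-0.00780091 -0.02578259 -0.01415585]
shift units [ 0.0201 -0.7291  0.0024] mm [  15.1 -546.8    1.8] axes x,y,z [[-0.995, -0.096, -0.001], [-0.096, 0.995, -0.001], [0.001, -0.001, -1.0]]
turn units [-0.0005  0.0004 -0.    ]
```

View pics/s7b.png

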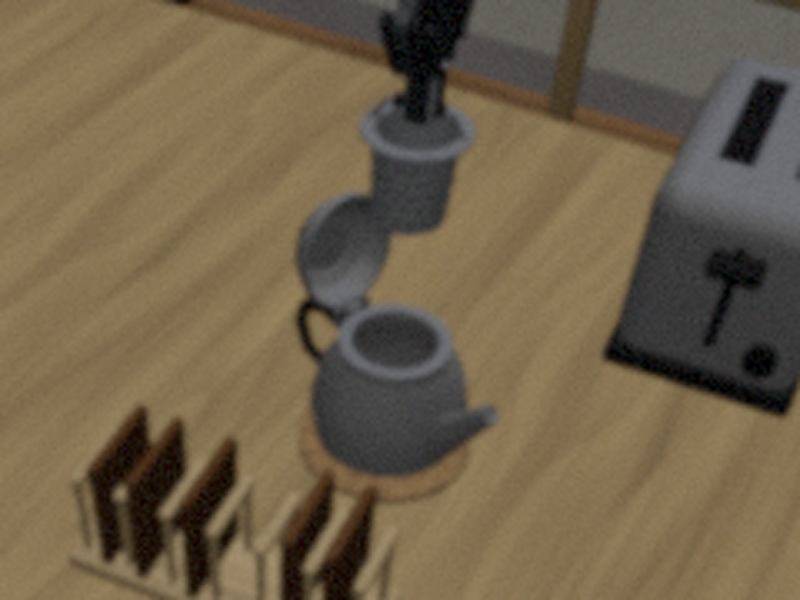

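The infuser hangs upright, clear above the open pot, with the lid still back. I carry it across.

step_arm(
  targets=[0.001,-0.008,0,0,0,0,0,0.001,-0.016,0,0,0,0,0,0.001,-0.024,0,0,0,0,0,0.001,-0.032,0,0,0,0,0,0.001,-0.035,0,0,0,0,0,0.001,-0.035,0,0,0,0,0,0.001,-0.035,0,0,0,0,0,0.001,-0.035,0,0,0,0,0],
)

```text
t: 12.95
position: [0.5929, 0.0672, 0.3018]
ee_rot: [0.001, -0.047, 0.999, -0.001]
wrist_force: [0.1, 0.1, -1.0]
finger_gap: 0.102
grip_force: 39.0
```

step_arm(
  targets=[0.001,-0.035,0,0,0,0,0,0.001,-0.035,0,0,0,0,0,0.001,-0.035,0,0,0,0,0,0.001,-0.035,0,0,0,0,0,0.001,-0.035,0,0,0,0,0,0.001,-0.035,0,0,0,0,0,0.001,-0.035,0,0,0,0,0,0.001,-0.035,0,0,0,0,0],
)

```text
t: 13.75
position: [0.6065, -0.1424, 0.3019]
ee_rot: [0.0, -0.047, 0.999, -0.0]
wrist_force: [-0.1, -1.7, -1.3]
finger_gap: 0.097
grip_force: 39.0
```

step_arm(
  targets=[0.001,-0.035,0,0,0,0,0,0.001,-0.035,0,0,0,0,0,0.001,-0.035,0,0,0,0,0,0.001,-0.03,0,0,0,0,0,0,-0.025,0,0,0,0,0,0,-0.02,0,0,0,0,0,0,-0.012,0,0,0,0,0,0,-0.006,0,0,0,0,0],
)

```text
t: 14.55
position: [0.6186, -0.2884, 0.302]
ee_rot: [0.001, -0.048, 0.999, -0.0]
wrist_force: [0.0, -0.3, -2.2]
finger_gap: 0.092
grip_force: 39.0
```

```bash
python3 - <<'E'
from h import *
s=arm.state();print(s['position'],s['grip_force'],s['wrist_force'],s['wrist_torque'])
go([.6205,-.311,.178],down(np.radians(5.5)))
E
```

```text
[ 0.61862712 -0.28842726  0.30198492] 39.00661647319794 [ 0.03941634 -0.29692807 -2.15864616] [ 0.02749533 -0.06071441  0.03253997]
shift units [ 0.0006 -0.0301  0.1653] mm [  0.4 -22.6 124. ] axes x,y,z [[-0.995, -0.095, -0.001], [-0.095, 0.995, -0.0], [0.001, -0.0, -1.0]]
turn units [-0.0002  0.0008 -0.0003]
```

step_arm(
  targets=[0.0005,-0.008,0.01,0,0,0,0,0,-0.01,0.015,0,0,0,0,0,-0.008,0.02,0,0,0,0,0,-0.004,0.025,0,0,0,0,0,0,0.025,0,0,0,0,0,0,0.02,0,0,0,0,0,0,0.015,0,0,0,0,0,0,0,0,0,0,0],
)

```text
t: 15.35
position: [0.6192, -0.3092, 0.2014]
ee_rot: [-0.001, -0.048, 0.999, 0.001]
wrist_force: [0.3, 0.4, -1.9]
finger_gap: 0.097
grip_force: 39.0
```

```bash
python3 - <<'E'
from h import *
s=arm.state();print(s['position'],s['grip_force'],s['wrist_force'])
go([.6205,-.311,.177],down(np.radians(5.5)))
t0,s0=load('t0'),load('s0');t=snap('top','t8');sc=snap('scene','s8')
def blue(c,lo,hi):
    f=c['frame'].astype(int); m=(f[...,0]-f[...,2]>25); m[:, :lo]=0; m[:,hi:]=0
    y,x=np.nonzero(m); return len(x),x.min(),x.max(),y.min(),y.max()
print('top blue mug before/after',blue(t0,332,390),blue(t,332,390)); print('scene',blue(s0,150,215),blue(sc,150,215))
# objects unmoved: difference away from the arm, teapot lid edge in the top view
d=np.abs(t0['frame'].astype(int)-t['frame']).max(2)
for n,(x0,x1,y0,y1) in dict(rack=(195,240,150,255),butter=(262,312,100,172),small=(290,325,205,248),egg=(357,382,250,273)).items(): print(n,(d[y0:y1,x0:x1]>40).mean().round(3))
t5=load('t5');print('lid',(np.abs(t5['frame'].astype(int)-t['frame']).max(2)[200:232,88:135]>40).mean())
E
```

```text
[ 0.6192317 -0.3092028  0.2014213] 39.01145339012146 [ 0.34825373  0.38742598 -1.88636559]
shift units [-0.0015 -0.0026  0.0326] mm [-1.2 -2.  24.4] axes x,y,z [[-0.995, -0.096, 0.003], [-0.096, 0.995, 0.003], [-0.003, 0.002, -1.0]]
turn units [ 0.0017 -0.0017  0.0001]
top blue mug before/after (1051, np.int64(337), np.int64(378), np.int64(150), np.int64(194)) (498, np.int64(337), np.int64(372), np.int64(150), np.int64(194))
scene (1915, np.int64(156), np.int64(204), np.int64(220), np.int64(343)) (1371, np.int64(157), np.int64(204), np.int64(233), np.int64(343))
rack 0.0
butter 0.0
small 0.0
egg 0.51
lid 0.021941489361702128
```

step_arm(
  targets=[-0.001,-0.002,0.01,0,0,0,0,0,0,0.01,0,0,0,0,0,0,0.008,0,0,0,0,0,0,0.004,0,0,0,0,0,0,0,0,0,0,0,0,0,0,0,0,0,0,0,0,0,0,0,0,0],
)

```text
t: 16.15
position: [0.6217, -0.3118, 0.1812]
ee_rot: [0.001, -0.048, 0.999, -0.001]
wrist_force: [0.1, 0.9, -1.2]
finger_gap: 0.098
grip_force: 39.0
```

```bash
python3 - <<'E'
from h import *
s=arm.state();print(s['position'],s['grip_force'],s['wrist_force'],np.abs(s['dq']).max())
s0=load('s0');c=snap('scene','s9');d=np.abs(s0['frame'].astype(int)-c['frame']).max(2)
print('egg',(d[255:290,82:115]>45).mean(),'mug lower',(d[320:345,165:205]>45).mean())
# infuser flange: bright-grey ellipse columns/rows vs prediction at flange height for bottom z=.103, centred on mug
P=lambda z,r:np.array([proj(c,np.array([.6205+r*np.cos(a),-.311+r*np.sin(a),z])) for a in np.linspace(0,6.28,100)])
for z0 in(.095,.103,.111): p=P(z0+.0672,.0395);print(z0,p.min(0).round(1),p.max(0).round(1))
x0,x1=140,220; f=c['frame'].astype(int)
diff=d>30; print('changed cols by row'); 
for y in range(225,320,5):
    x=np.nonzero(diff[y,130:240])[0]+130; print(y,(x.min(),x.max(),len(x)) if len(x) else None,end=' ')
E
```

```text
[ 0.62171731 -0.31184764  0.18115638] 39.01180028915405 [ 0.14544185  0.88811231 -1.17785831] 0.002121910004920029
egg 0.0 mug lower 0.0
0.095 [146.4 265.3] [193.3 309.3]
0.103 [145.2 263.2] [192.6 307.5]
0.111 [144. 261.] [191.9 305.7]
changed cols by row
225 (np.int64(130), np.int64(179), 34) 230 (np.int64(130), np.int64(185), 37) 235 (np.int64(130), np.int64(183), 47) 240 (np.int64(130), np.int64(182), 46) 245 (np.int64(130), np.int64(174), 44) 250 (np.int64(130), np.int64(180), 46) 255 (np.int64(130), np.int64(180), 51) 260 (np.int64(130), np.int64(175), 46) 265 (np.int64(130), np.int64(182), 53) 270 (np.int64(130), np.int64(187), 57) 275 (np.int64(132), np.int64(191), 60) 280 (np.int64(130), np.int64(191), 58) 285 (np.int64(130), np.int64(191), 57) 290 (np.int64(130), np.int64(190), 57) 295 (np.int64(134), np.int64(189), 45) 300 (np.int64(151), np.int64(188), 38) 305 (np.int64(157), np.int64(186), 30) 310 (np.int64(165), np.int64(180), 11) 315 None
```

The hand is still and the egg cup and mug are unchanged. The flange's right edge (about 191 px) matches the prediction for an infuser centred roughly 22 mm above the rim. I hand in.

```bash
python3 -c "
from bench import arm
print(arm.job_done())"
```

```text
the job is handed in; nothing more can be done
None
```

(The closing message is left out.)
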